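# Unlock the tool carousel and hold the tallest end mill at the pointer

### The arm

A 6-joint arm with a two-finger parallel gripper is mounted at the origin on a cart in front of the work surface, level with it; the furniture and walls round the work are solid. World frame = base frame: x ahead of the robot, y to its left, z up, the work surface at z = 0. Lengths are in mm, angles in rad, forces in N, time in s.
With the tool pointing down it reaches from about 275 to 750 mm from the base axis. Payload 10.2 kg.
Tool frame: the origin (TCP) lies between the finger pads, 19 mm behind the fingertips; this is the grasp point; z points along the fingers, y is the line along which they close (so a half turn about z gives the same grasp; the last joint's range is limited). The gripper opens to 85 mm and grips with 20 to 120 N. Pads are 22 mm wide; open, the fingers measure 114 mm over their backs; the gripper's body (76 mm by 85 mm) begins 54 mm behind the grasp point. The pads swing forward as they close: fully open they stand 13 mm farther back than shut.
Start: joints at [1.054, 0.313, 1.498, -0, 1.331, -0.223], TCP at [152.048, 502.506, 249.994] pointing down, gripper open.
Joint ranges: [-2.94, 2.94], [-0.97, 2.17], [0.19, 2.56], [-1.23, 4.37], [0.02, 3.11], [-2.88, 2.88]. Speed limits (rad/s): [2.39, 2.39, 3.01, 3.14, 3.14, 3.14].

### API

Orientations are given as a unit quaternion [w, x, y, z].
In Python, from rig import ctrl gives the robot as it stands.
- The arm moves only by the tool step_arm, never from a script. Its argument "increments" is a list of rows, each a list of 3 entries, a list of its own where there are three numbers: the shift along the tool's x, y, z in cm, then the turn, a rotation vector about the tool's x, y, z in degrees, then the opening in per cent of the stroke, from 0 (shut) to 100 (fully open). A call has 1 to 8 rows; each row is the pose to reach, as a shift and turn from the pose commanded when the call began, along the tool's axes at that moment; what a row does not reach only later rows make up. A row lasts 1/8 s, in which the tool goes at most 62.5 mm and 10.7 degrees, less where a joint would pass 70% of its speed; a pose out of reach is approached as far as the arm can. A call with a gripper value outside its range is refused whole. The fingers move at their own pace and stop on an object; "squeeze" is the grip in N (left out, the last holds). Time passes only in rows, so rows that repeat a pose let the fingers close. It gives the time, the measured TCP pose, the force, the opening and the grip force at its end, in the units of the state.
- ctrl.sense(): the state, without advancing time (a new reading comes with each control period).
- ctrl.capture(name): name is "scene" or "side" or "wrist"; returns a dict with "img" (420x560x3 uint8, red, green, blue), "fx", "fy", "cx", "cy" (pixels), "extrinsics" (4x4, takes a point from camera to world coordinates). Camera axes: x right, y down, z forward; pixel columns grow to the right and rows downward; lengths in mm; the calibration is good to about 2 mm. A picture is of the moment at which its call begins. There is no depth.
- ctrl.finish_job(): hands the job in; it is judged then, once.
The state is a dict: "time_s": time; "joints": joint angles; "dq": joint speeds; "tau": joint torques, N m; "eef_pos": TCP position; "ee_rot": TCP orientation; "force": force on the tool from outside, world axes, zero at the start; "wrist_torque": the same for the moment, N m; "grip_width": opening from 0.0 (shut) to 1.0 (fully open); "grip_force": force on a finger pad.
Only numpy, scipy, OpenCV 4.12 (cv2) and the standard library are available. Lean on these libraries where they do the work, as an engineer would, in place of code of your own. Each camera call takes 0.05 s, during which the arm holds its last target. There are 200 camera calls.

### The job

Knock the tool carousel's lock pin fully down with the mallet (not with the fingers), and set the mallet back down on the table, clear of the carousel. Then turn the carousel by its centre knob until the tallest end mill stands at the pointer on the base, and finish with the knob still gripped, holding the carousel still there so that I can lift the mill out: do not let go. The mills stay in their pockets, and the spanner, grease tin and screwdriver stay where they are.

Things in the scene. Friction and masses are not known exactly. Their poses are not given: they have to be found in the camera images.
- carousel_base: Fixed round grey foot of the carousel, 224 mm across and 10 mm thick; origin at its centre on the table (the turntable's axis), z up. Its -x side is the front and carries the steel pointer block (nose 100 mm from the axis, 10 mm high); an ear with the lock pin sticks out on its -y side to 162 mm from the axis.
- front_station (a point): Point in the base, 70 mm from the axis towards the pointer, 34 mm above the table: a mill whose pocket is at the pointer stands here. It does not turn with the carousel.
- carousel: Turntable: aluminium disc 188 mm across (top at z 34 mm, rim teeth to 106 mm from the axis), nine steel pockets (39 mm across, 44 mm high, 33 mm bore) every 40 degrees on a 70 mm radius, centre post, knob. Origin on the axis at table height, z up; yaw as the base's at the start, grows anticlockwise from above. The raised pin blocks it; with the pin down it turns lightly.
- knob (a point): Centre of the round black knob on top of the carousel's post, on the axis 235 mm above the table: 44 mm in diameter over the straight part from 216 to 252 mm, top at 256 mm. Grip it from above, at any yaw; below it is a 22 mm post, and the tallest mill's top is 190 mm above the table.
- lock_pin: Steel lock pin in the ear of the base, 135 mm from the axis on its -y side, upright; its origin is the centre of the top of its round head, 26 mm across, 60 mm above the table at the start. It slides straight down 14 mm to a stop (top 46 mm above the table) against about 6 to 7 N, and stays where it is driven (friction holds it against its light spring).
- mallet: Mallet standing on one face: head a dark cylinder 51 mm across (rubber faces 47 mm) and 84 mm high, with a pale wooden handle sticking out level. Origin at the centre of the lower face, z up along the head. The handle runs along -x from the head to 145 mm from the head's axis, its centre line 50 mm above the lower face; 22 mm wide and 28 mm high (end knob 26 x 32). About 0.42 kg, mostly the head.
- tall_mill: End mill, the tallest: 30 mm in diameter, 156 mm long, at the start 40 or 80 degrees round the axis from the pointer, to either side, standing on its shank in a pocket of the carousel; the origin is the centre of its underside, z up along the mill.
- mill_b: End mill, 28 mm in diameter, 110 mm long, standing on its shank in a pocket of the carousel; the origin is the centre of its underside, z up along the mill.
- mill_c: End mill, 28 mm in diameter, 110 mm long, standing on its shank in a pocket of the carousel; the origin is the centre of its underside, z up along the mill.
- mill_d: End mill, 28 mm in diameter, 110 mm long, standing on its shank in a pocket of the carousel; the origin is the centre of its underside, z up along the mill.
- mill_e: End mill, 34 mm in diameter, 136 mm long, at the pointer at the start (its pocket is 43 mm across, 37 mm bore), standing on its shank in a pocket of the carousel; the origin is the centre of its underside, z up along the mill.
- spanner: Bystander: steel spanner, 229 mm long, 36 mm wide, 9 mm high, lying on the table near its front edge; origin under its middle, long axis y.
- grease_tin: Bystander: round tin 68 mm across, 53 mm high; origin under its centre.
- screwdriver_amber: Bystander: screwdriver with amber handle, 188 mm long, lying; origin under its middle, long axis y.
There are look-alikes about, which are no part of the job. What is shaped like the mill_c but blue or yellow is not meant.

How it is judged:
By the outcome, as a careful person would: the job done as asked, in the order asked, and still so for the second after the job is handed in, while the arm keeps its last pose, push and grip.
It also fails if it takes over 64 s, if anything falls off the work surface, if the arm or the gripper's body presses on something with over 40 N, if the wrist force passes 120 N, or if a joint passes its speed limit or range.

## Working session

There is one attempt and no reset: what is moved stays moved. The work goes in short steps, Python scripts to look and compute and a tool call to move; the robot and the scene stay as the last step left them, time stands still between calls to the robot, and variables do not carry over. Pictures are saved under pics/ and viewed, at most 10 in all, crops included, and the job is handed in when it is done.

Besides the shell and the picture viewer there is one more tool, called after "Call:" as name(argument=value, ...), one argument or row to a line, values as JSON. step_arm: Moves the arm, as the interface text tells. Its arguments: {"type":"object","properties":{"increments":{"type":"array"},"squeeze":{"type":"number"}},"required":["increments"]}

```bash
mkdir -p pics; cat > h.py <<'E'
import numpy as np, cv2
from rig import ctrl
from scipy.spatial.transform import Rotation as R
def ray(c,u,v,z):
    E=np.array(c["extrinsics"]);d=E[:3,:3]@np.array([(u-c["cx"])/c["fx"],(v-c["cy"])/c["fy"],1]);o=E[:3,3]
    return o+d*(z-o[2])/d[2]
def proj(c,p):
    E=np.linalg.inv(np.array(c["extrinsics"]));q=E[:3,:3]@np.array(p,float)+E[:3,3]
    return np.array([c["fx"]*q[0]/q[2]+c["cx"],c["fy"]*q[1]/q[2]+c["cy"]])
def save(c,n): cv2.imwrite("pics/"+n,cv2.cvtColor(np.asarray(c["img"]),cv2.COLOR_RGB2BGR))
E
python3 - <<'E'
from h import *
import pickle
for n in ("scene","side","wrist"):
    c=ctrl.capture(n);save(c,n+"0.png");pickle.dump(c,open(n+"0.pkl","wb"));print(n,c["fx"],c["cx"],c["cy"],np.round(c["extrinsics"],3).tolist())
print(ctrl.sense())
E
```

```text
scene 417.56993608235473 276.1068311449208 208.93087151641814 [[-0.82, -0.398, 0.411, 92.659], [-0.572, 0.559, -0.6, 668.901], [0.009, -0.728, -0.686, 858.394], [0.0, 0.0, 0.0, 1.0]]
side 459.01590460866646 277.99226912042144 214.67157579635185 [[-0.999, -0.013, 0.036, 480.008], [-0.038, 0.491, -0.87, 1288.244], [-0.006, -0.871, -0.491, 842.113], [0.0, 0.0, 0.0, 1.0]]
wrist 312.90151566409565 280.01003724627714 207.57657488158844 [[0.288, 0.907, 0.308, 71.926], [0.958, -0.272, -0.093, 526.359], [-0.001, 0.322, -0.947, 374.393], [0.0, 0.0, 0.0, 1.0]]
{'time_s': 0.15, 'joints': array([ 1.05359742e+00,  3.13325719e-01,  1.49822270e+00,  1.45165769e-05,
        1.33101510e+00, -2.23390531e-01]), 'dq': array([ 0.0002841 , -0.00205312, -0.00134513,  0.0006124 ,  0.00011822,
        0.00010546]), 'tau': array([ 1.17571166e-03, -4.12361491e+01, -2.59801787e+01, -1.59865581e-04,
        3.13478900e-03,  2.86757114e-06]), 'eef_pos': array([151.95981259, 502.35471072, 249.57936853]), 'ee_rot': array([-1.82245203e-04,  1.46378065e-01,  9.89228602e-01, -4.49978939e-04]), 'force': array([-0.67998563,  0.26339091,  0.30420739]), 'wrist_torque': array([-0.0206245 ,  0.0026107 ,  0.04240542]), 'grip_force': 0.0, 'grip_width': 1.0024184579678626}
```

View pics/scene0.png

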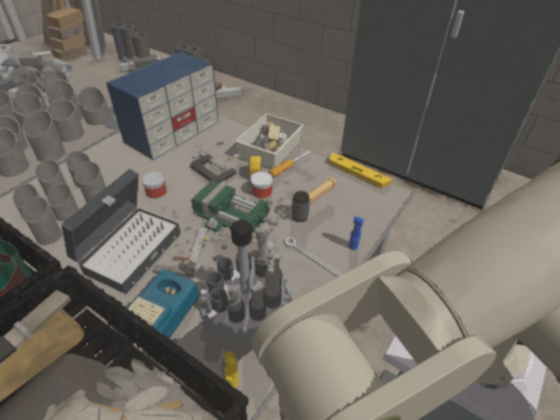

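View pics/side0.png

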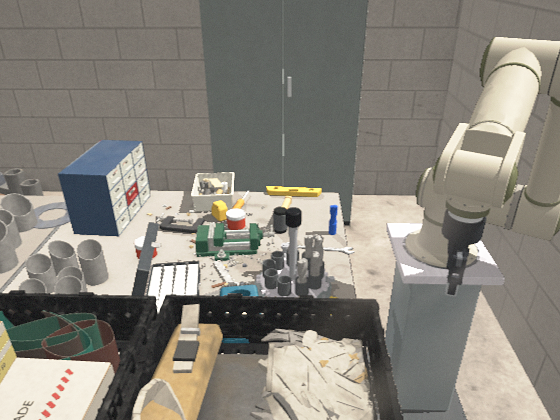

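Scene: carousel knob at about (241,232), mallet head (300,206) with its handle end near (333,186), spanner from (290,241) to (340,272). Side: knob (293,216), mallet head (280,220). I'll zoom in next.

```bash
python3 - <<'E'
from h import *
import pickle
s=pickle.load(open("scene0.pkl","rb"));d=pickle.load(open("side0.pkl","rb"))
a=cv2.resize(s["img"][150:340,185:375],(600,600),interpolation=cv2.INTER_CUBIC)
cv2.imwrite("pics/sc.png",a[:,:,::-1])
b=cv2.resize(d["img"][180:305,230:380],(720,600),interpolation=cv2.INTER_CUBIC)
cv2.imwrite("pics/sd.png",b[:,:,::-1])
k=ray(s,241,232,235);print(k, ray(d,293,216,235))
print("head top",ray(s,300,198,84),ray(d,280,212,84),"hend",ray(s,333,184,50))
E
```

```text
[485.76578969 221.90863738 235.        ] [484.32953791 218.75201963 235.        ]
head top [528.22935879 -83.54424596  84.        ] [529.80078603 -73.5871924   84.        ] hend [ 500.22533959 -227.89056214   50.        ]
```

View pics/sc.png

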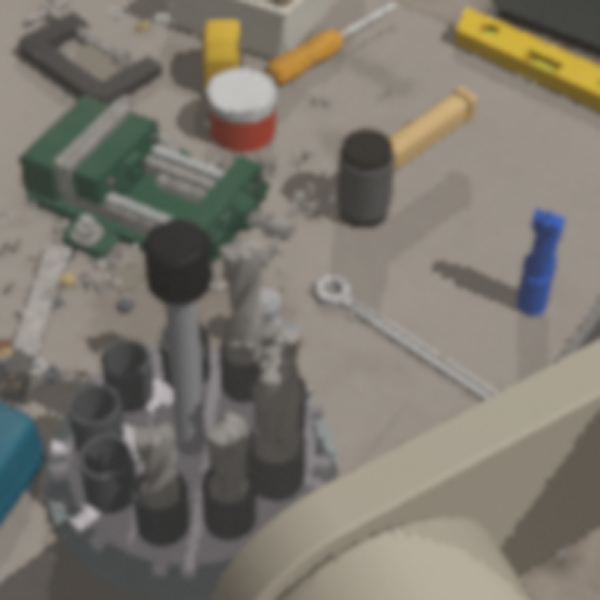

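View pics/sd.png

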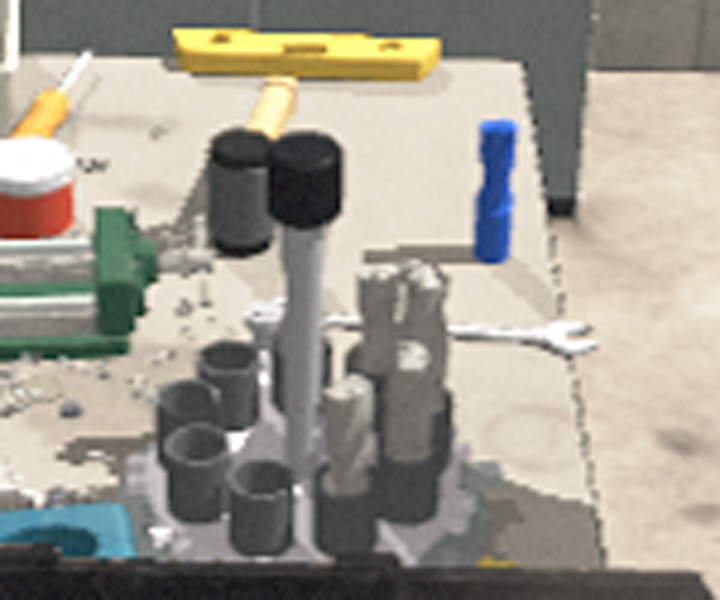

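The tallest mill is probably one of the two rear ones by the pointer, and a wrist view should settle it. I'll move to a central overview pose.

Call:
step_arm(
  increments=[
    [[0,0,-3],[0,0,0],100],
    [[-3,-2.5,-8],[0,0,0],100],
    [[-8,-7,-12],[0,0,0],100],
    [[-12.5,-11,-15],[0,0,0],100],
    [[-17,-15,-17],[0,0,0],100],
    [[-21.5,-19,-17],[0,0,0],100],
    [[-26,-23,-17],[0,0,0],100],
    [[-30,-27,-17],[0,0,0],100],
  ],
)

```text
time_s: 1.15
eef_pos: [356.5, 164.5, 420.0]
ee_rot: [0.0, 0.146, 0.989, 0.0]
force: [0.4, 0.4, -0.0]
grip_width: 0.999
grip_force: 0.0
```

Call:
step_arm(
  increments=[
    [[-4,-3,0],[0,0,0],100],
    [[-8,-6,0],[0,0,0],100],
    [[-8,-6,0],[0,0,0],100],
    [[-8,-6,0],[0,0,0],100],
  ],
)

```text
time_s: 1.65
eef_pos: [414.9, 86.1, 419.9]
ee_rot: [-0.0, 0.146, 0.989, 0.0]
force: [0.2, 0.1, -0.7]
grip_width: 0.999
grip_force: 0.0
```

```bash
python3 - <<'E'
from h import *
import pickle
c=ctrl.capture("wrist");pickle.dump(c,open("w1.pkl","wb"))
im=cv2.rotate(c["img"],cv2.ROTATE_180);cv2.imwrite("pics/w1.png",c["img"][:,:,::-1])
s=ctrl.sense();print(s["time_s"],s["eef_pos"],s["joints"],s["ee_rot"])
s=pickle.load(open("scene0.pkl","rb"));d=pickle.load(open("side0.pkl","rb"))
for n,a,b,z in (("knob",(241.4,233),(293,217),235),("mtop",(301.2,197.5),(280.4,210.6),84),("hend",(331.3,183),(288.7,198.3),50)):
    print(n,ray(s,*a,z),ray(d,*b,z),proj(c,ray(s,*a,z)))
E
```

```text
1.7 [414.67603311  86.4566293  420.08038804] [-7.26928787e-02  1.87056101e-02  1.41282444e+00  1.95268570e-04
  1.70994877e+00 -1.35060650e+00] [4.96363390e-05 1.45905102e-01 9.89298584e-01 1.00620564e-04]
knob [483.34342903 223.64931282 235.        ] [484.27787783 224.15499975 235.        ] [424.18012761 211.27909393]
mtop [526.62689398 -87.24872215  84.        ] [528.77143633 -83.45446842  84.        ] [198.42084438 255.89309515]
hend [ 506.73651011 -229.03360553   50.        ] [ 503.04171951 -241.12056484   50.        ] [124.07925775 257.96201449]
```

View pics/w1.png

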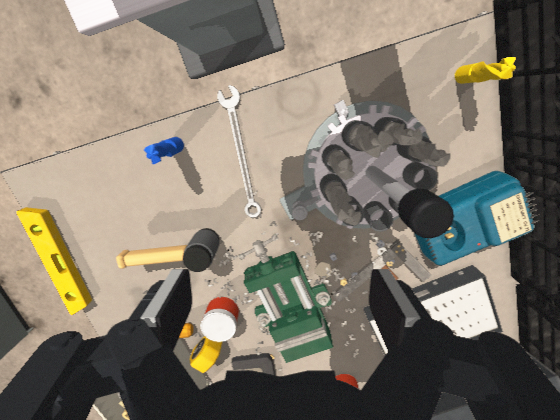

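The wrist view shows the pointer near (343,110), the ear with the pin near (298,200), the knob (425,211), the mallet head top near (205,245) and the handle end (120,259). A zoomed crop should give the pin and mills.

```bash
python3 - <<'E'
from h import *
import pickle
c=pickle.load(open("w1.pkl","rb"))
a=cv2.resize(c["img"][90:240,270:470],(800,600),interpolation=cv2.INTER_CUBIC);cv2.imwrite("pics/w1c.png",a[:,:,::-1])
print("pt",ray(c,343,112,10),"pin",ray(c,298,207,60),"hend",ray(c,120,259,50),"mtop",ray(c,206,241,84))
E
```

```text
pt [380.66320012 204.12079283  10.        ] pin [500.33626602  91.24848415  60.        ] hend [ 506.52734242 -236.84560957   50.        ] mtop [505.13879065 -65.66749383  84.        ]
```

View pics/w1c.png

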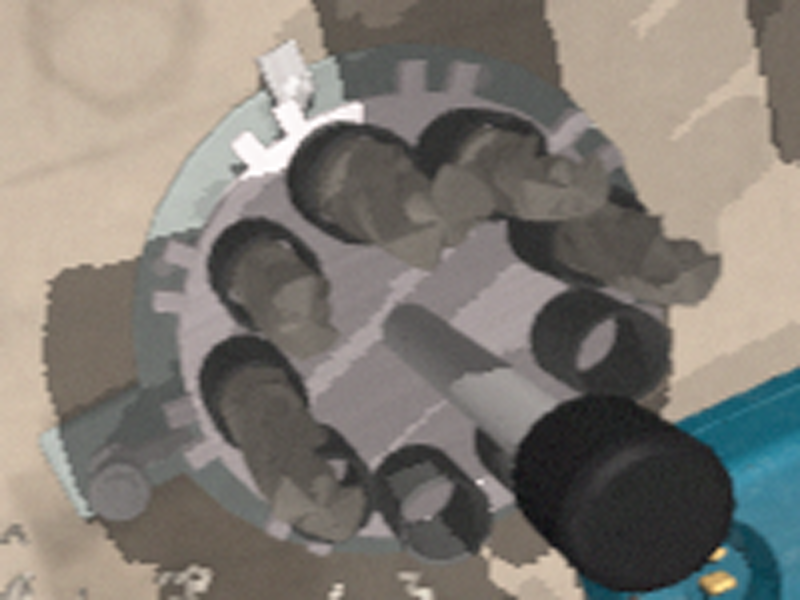

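```bash
python3 - <<'E'
from h import *
import pickle
c=pickle.load(open("w1.pkl","rb"));s=pickle.load(open("scene0.pkl","rb"))
cr=lambda p:((p[0]-270)*4,(p[1]-90)*4)
scr=lambda p:((p[0]-185)*600/190,(p[1]-150)*600/190)
print("pin",ray(c,270+120/4,90+488/4,60),"knobtop",ray(c,270+645/4,90+505/4,256))
A=np.array([484,223.5])
p=ray(c,270+120/4,90+488/4,60)[:2]-A;print("pin r",np.hypot(*p),"yaw",np.degrees(np.arctan2(p[1],p[0]))+90)
for x in ((290,100),(285,60)):
  q=ray(c,270+x[0]/4,90+x[1]/4,10)[:2]-A;print("pointer",np.hypot(*q),np.degrees(np.arctan2(q[1],q[0]))%360-180)
y=10.5
for a in (0,40,80,-40,-80):
  t=np.radians(180+y+a);P=A+70*np.array([np.cos(t),np.sin(t)])
  print(a,P.round(),"pocket",np.round(cr(proj(c,[*P,78]))),*[(z,np.round(cr(proj(c,[*P,z]))),np.round(scr(proj(s,[*P,z])))) for z in (144,170,190)])
im=c["img"].astype(int)
# mallet handle mask
h=cv2.cvtColor(c["img"],cv2.COLOR_RGB2HSV)
m=((h[...,0]>10)&(h[...,0]<25)&(h[...,1]>90)&(h[...,2]>120)).astype(np.uint8);m[:235]=0;m[280:]=0;m[:,:100]=0;m[:,200:]=0
v,u=np.nonzero(m);print("handle px",len(u),u.min(),u.max())
vx,vy,x0,y0=cv2.fitLine(np.c_[u,v].astype(np.float32),cv2.DIST_L2,0,.01,.01).ravel()
f=lambda U:ray(c,U,y0+(U-x0)*vy/vx,55)
a,b=f(u.min()),f(u.max());print("handle",a,b,np.degrees(np.arctan2(*(b-a)[1::-1])))
# head dark mask
g=(im.max(2)<75).astype(np.uint8);g[:225]=0;g[275:]=0;g[:,:175]=0;g[:,225:]=0
v,u=np.nonzero(g);print("head",len(u),u.min(),u.max(),v.min(),v.max())
E
```

```text
pin [509.64263547  92.05279465  60.        ] knobtop [480.47357947 221.85534793 256.        ]
pin r 133.92502584373204 yaw 11.038588849974701
pointer 101.22641969279063 12.105443223563185
pointer 116.44708818718823 9.712187660622135
0 [415. 211.] pocket [367. 183.] (144, array([418., 205.]), array([275., 385.])) (170, array([444., 216.]), array([275., 361.])) (190, array([465., 225.]), array([275., 341.]))
40 [439. 169.] pocket [272. 279.] (144, array([308., 315.]), array([281., 331.])) (170, array([325., 332.]), array([281., 307.])) (190, array([340., 347.]), array([281., 287.]))
80 [485. 154.] pocket [259. 402.] (144, array([291., 455.]), array([243., 290.])) (170, array([307., 481.]), array([242., 266.])) (190, array([320., 502.]), array([242., 246.]))
-40 [423. 258.] pocket [498. 166.] (144, array([571., 186.]), array([224., 426.])) (170, array([607., 195.]), array([223., 402.])) (190, array([638., 203.]), array([222., 382.]))
-80 [459. 289.] pocket [599. 238.] (144, array([686., 268.]), array([152., 431.])) (170, array([728., 283.]), array([149., 407.])) (190, array([765., 295.]), array([147., 388.]))
handle px 980 116 186
handle [ 503.91221508 -240.60701073   55.        ] [ 524.95305719 -117.33969783   55.        ] 80.31337984415939
head 868 180 219 228 274
```

The tall mill is at +80° from the pointer (anticlockwise), because its tip matches z = 190 there in both views. The carousel therefore turns −80°. Pin is at about (509,92) and the base yaw is about 10.8°. Next I'll go above the mallet with the fingers across its handle.

Call:
step_arm(
  increments=[
    [[-2,-2.5,1],[0,0,10.4],100],
    [[-4,-5,3],[0,0,20.8],100],
    [[-6,-7.5,5],[0,0,31.2],100],
    [[-8,-10,7],[0,0,41.6],100],
    [[-10.5,-13,9],[0,0,52],100],
    [[-13,-16,11],[0,0,62.4],100],
    [[-15,-18.5,12],[0,0,72.8],100],
    [[-16.7,-20.6,12],[0,0,83],100],
  ],
)

```text
time_s: 2.7
eef_pos: [515.6, -159.4, 299.4]
ee_rot: [-0.001, 0.767, 0.642, -0.0]
force: [-0.2, 0.3, 0.8]
grip_width: 0.999
grip_force: 0.0
```

Call:
step_arm(
  increments=[
    [[0,0,0],[0,0,0],100],
    [[0,0,0],[0,0,0],100],
  ],
)

```text
time_s: 2.95
eef_pos: [515.3, -158.4, 300.3]
ee_rot: [0.0, 0.764, 0.645, 0.0]
force: [-0.2, 0.0, 1.2]
grip_width: 1.007
grip_force: 0.0
```

```bash
python3 - <<'E'
from h import *
import pickle
c=ctrl.capture("wrist");pickle.dump(c,open("w2.pkl","wb"));save(c,"w2.png")
s=ctrl.sense();print(s["time_s"],s["eef_pos"],s["joints"],s["ee_rot"])
h=cv2.cvtColor(c["img"],cv2.COLOR_RGB2HSV)
m=((h[...,0]>10)&(h[...,0]<25)&(h[...,1]>90)&(h[...,2]>120)).astype(np.uint8)
n,l,st,ce=cv2.connectedComponentsWithStats(m)
for i in range(1,n):
  if st[i,4]>300:
    v,u=np.nonzero(l==i);vx,vy,x0,y0=cv2.fitLine(np.c_[u,v].astype(np.float32),cv2.DIST_L2,0,.01,.01).ravel()
    t=(u-x0)*vx+(v-y0)*vy;a=ray(c,x0+t.min()*vx,y0+t.min()*vy,55);b=ray(c,x0+t.max()*vx,y0+t.max()*vy,55)
    print(st[i],ce[i],a,b,np.degrees(np.arctan2(*(b-a)[1::-1])))
w=pickle.load(open("w1.pkl","rb"));print("vise",ray(w,325,300,40),ray(w,265,245,20),"tin",ray(w,220,325,53))
E
```

```text
3.0 [ 515.23987319 -158.38998139  300.36732487] [-5.15791723e-01  3.13360519e-01  1.36605031e+00  1.90009028e-04
  1.46173357e+00 -3.47743411e-01] [1.77555460e-04 7.63962942e-01 6.45260075e-01 1.66216074e-04]
[ 439  131   69   51 1711] [476.33430742 154.57568673] [ 705.72298805 -149.19245618   55.        ] [ 781.46621836 -193.98351258   55.        ] -30.5981140240421
[ 274  140   20   96 1723] [283.69762043 187.74753337] [ 505.18559516 -238.38886328   55.        ] [ 526.74851523 -119.83413339   55.        ] 79.691638070513
[ 407  169   31   70 1462] [421.46032832 202.61764706] [ 672.83210278 -270.53189636   55.        ] [ 690.54531464 -182.1128224    55.        ] 78.67175199360547
[470 231  33  25 529] [486.72589792 243.34593573] [ 743.11387418 -298.34797729   55.        ] [ 784.36875068 -289.43229687   55.        ] 12.194772815292717
[ 217  295  146   34 1011] [280.37289812 308.22354105] [ 391.439506   -344.56027598   55.        ] [ 595.61736499 -352.18783533   55.        ] -2.139427992886242
vise [701.01573761  89.20416899  40.        ] [567.76736631  11.32851577  20.        ] tin [ 688.20863109 -115.20220027   53.        ]
```

View pics/w2.png

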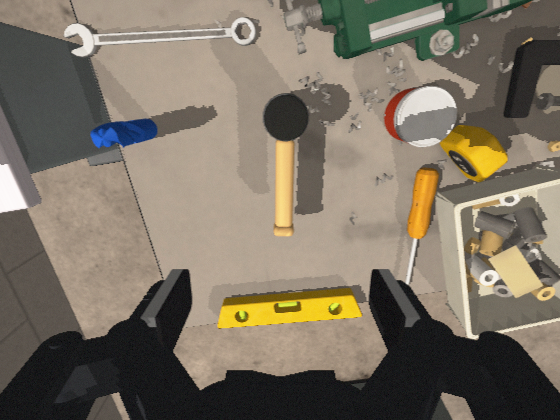

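Here the mallet head top is at (286,115) and the handle runs from (285,140) to (284,235). Nothing stands within finger reach.

```bash
python3 - <<'E'
from h import *
import pickle
c=pickle.load(open("w2.pkl","rb"))
m=(c["img"].max(2)<55).astype(np.uint8);m[200:]=0;m[:,:250]=0;m[:,315:]=0
n,l,st,ce=cv2.connectedComponentsWithStats(m);i=1+st[1:,4].argmax();print(st[i],ce[i])
print("head",ray(c,*ce[i],84),ray(c,ce[i][0],st[i][1],84),ray(c,ce[i][0],st[i][1]+st[i][3],84))
for z in (50,60,66):print(ray(c,284,236,z),ray(c,286,138,z))
print(np.degrees(2*np.arctan2(.645260075,.763962942))-90)
E
```

```text
[ 264   94   44   46 1575] [285.97714286 116.90857143]
head [532.19768994 -93.07158263  84.        ] [535.79334412 -70.77989933  84.        ] [ 528.40443435 -116.58831919   84.        ]
[ 506.17528205 -242.03045719   50.        ] [ 528.77849746 -118.29409273   50.        ]
[ 506.77354886 -237.61987294   60.        ] [ 528.77426845 -117.18174022   60.        ]
[ 507.13250894 -234.97352239   66.        ] [ 528.77173104 -116.51432871   66.        ]
-9.62964155202431
```

Call:
step_arm(
  increments=[
    [[0.7,0.3,5],[0,0,0],80],
    [[1.4,0.5,10],[0,0,0],70],
    [[1.4,0.5,15],[0,0,0],60],
    [[1.4,0.5,20],[0,0,0],60],
    [[1.4,0.5,23.5],[0,0,0],60],
    [[1.4,0.5,25],[0,0,0],60],
    [[1.4,0.5,25],[0,0,0],60],
  ],
  squeeze=110,
)

```text
time_s: 3.88
eef_pos: [522.7, -146.4, 50.2]
ee_rot: [-0.0, 0.765, 0.644, -0.0]
force: [0.2, -0.5, 0.0]
grip_width: 0.599
grip_force: 0.0
```

Call:
step_arm(
  increments=[
    [[0,0,0],[0,0,0],40],
    [[0,0,0],[0,0,0],25],
    [[0,0,0],[0,0,0],10],
    [[0,0,0],[0,0,0],5],
    [[0,0,0],[0,0,0],5],
  ],
  squeeze=110,
)

```text
time_s: 4.5
eef_pos: [523.2, -147.2, 51.5]
ee_rot: [0.001, 0.765, 0.644, 0.0]
force: [-2.2, 0.0, 6.9]
grip_width: 0.241
grip_force: 107.2
```

Call:
step_arm(
  increments=[
    [[0,0,-2],[0,0,0],5],
    [[0,0,-6],[0,0,0],5],
    [[0,0,-11],[0,0,0],5],
    [[2,-1,-15],[0,0,0],5],
    [[5,-2.5,-15],[0,0,8],5],
    [[8.5,-4,-15],[0,0,17],5],
    [[12,-5.8,-15],[0,0,26],5],
    [[15,-7.2,-15],[0,0,35],5],
  ],
)

```text
time_s: 5.5
eef_pos: [476.3, 14.6, 199.9]
ee_rot: [-0.0, 0.924, 0.382, -0.0]
force: [1.1, 0.2, -5.3]
grip_width: 0.243
grip_force: 108.5
```

```bash
python3 - <<'E'
from h import *
s=ctrl.sense();print(s["time_s"],s["eef_pos"],s["ee_rot"],s["force"],s["wrist_torque"],s["grip_width"])
r=R.from_quat(np.roll(s["ee_rot"],-1)).as_matrix();print(r.round(3))
t=np.array([462.5,64.8,200]);print(r.T@(t-s["eef_pos"]), np.degrees(np.arctan2(r[1,0],r[0,0])))
E
```

```text
5.5 [476.31478519  14.56830454 199.91690472] [-1.88785676e-04  9.24241946e-01  3.81807083e-01 -3.74782539e-04] [ 1.13233572  0.22003946 -5.32167926] [-0.17782289  0.11268061  0.02014444] 0.2433008219314706
[[ 0.708  0.706 -0.001]
 [ 0.706 -0.708  0.   ]
 [-0.001 -0.001 -1.   ]]
[ 25.66466088 -45.33650769  -0.06837967] 44.891339205552626
```

Call:
step_arm(
  increments=[
    [[1.3,-2.3,0],[0,0,8],5],
    [[2.6,-4.5,2],[0,0,15],5],
    [[2.6,-4.5,5],[0,0,15],5],
    [[2.6,-4.5,7],[0,0,15],5],
    [[2.6,-4.5,7],[0,0,15],5],
  ],
)

```text
time_s: 6.12
eef_pos: [462.7, 63.5, 129.0]
ee_rot: [-0.001, 0.966, 0.26, -0.002]
force: [0.2, -0.1, -4.6]
grip_width: 0.238
grip_force: 108.3
```

```bash
python3 - <<'E'
from h import *
s=ctrl.sense();print(s["time_s"],s["eef_pos"],s["ee_rot"],s["force"])
w=ctrl.capture("wrist")["img"];d=ctrl.capture("side");sc=ctrl.capture("scene")
b=cv2.resize(d["img"][180:305,230:380],(480,400));e=cv2.resize(sc["img"][170:330,200:330],(325,400))
w=cv2.resize(w,(480,360))[:200]
o=np.zeros((600,805,3),np.uint8);o[:400,:480]=b;o[:400,480:]=e;o[400:,:480]=w
cv2.imwrite("pics/p3.png",o[:,:800,::-1])
E
```

```text
6.125 [462.7197313   63.53783661 128.99276864] [-6.00168047e-04  9.65526305e-01  2.60299622e-01 -1.64326482e-03] [ 0.1966898  -0.14299516 -4.58722821]
```

View pics/p3.png

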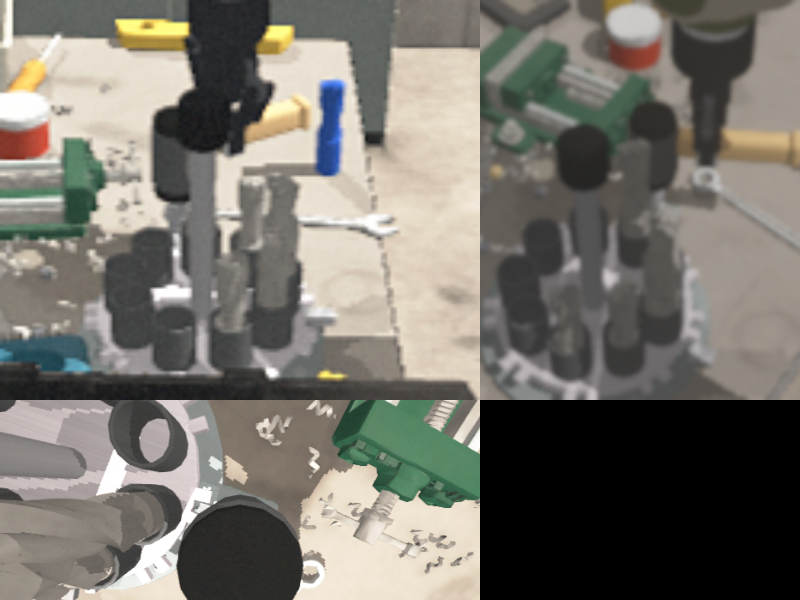

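Mallet head is level and directly over the pin (about (172,205) in the side crop). Now to drive it down.

Call:
step_arm(
  increments=[
    [[0,0,1.2],[0,0,0],5],
    [[0,0,2.0],[0,0,0],5],
    [[0,0,2.8],[0,0,0],5],
    [[0,0,3.1],[0,0,0],5],
    [[0,0,3.1],[0,0,0],5],
  ],
)

```text
time_s: 6.9
eef_pos: [463.7, 63.3, 99.4]
ee_rot: [0.0, 0.966, 0.26, -0.0]
force: [-5.4, -2.7, 6.2]
grip_width: 0.239
grip_force: 110.3
```

Call:
step_arm(
  increments=[
    [[0,0,0.3],[0,0,0],5],
    [[0,0,0.3],[0,0,0],5],
  ],
)

```text
time_s: 7.15
eef_pos: [463.7, 63.0, 98.5]
ee_rot: [0.001, 0.965, 0.261, 0.0]
force: [-20.1, -5.9, 35.4]
grip_width: 0.237
grip_force: 114.6
```

Call:
step_arm(
  increments=[
    [[0,0,0.3],[0,0,0],5],
    [[0,0,0.3],[0,0,0],5],
  ],
)

```text
time_s: 7.4
eef_pos: [464.9, 63.1, 96.0]
ee_rot: [0.001, 0.965, 0.261, 0.002]
force: [-14.7, -4.1, 34.7]
grip_width: 0.24
grip_force: 116.2
```

Contact force is about 40 N against the stop at the expected height, so the pin is down. Now I'll lift and return the mallet to its spot.

Call:
step_arm(
  increments=[
    [[0,0,-2],[0,0,0],5],
    [[0,0,-6],[0,0,0],5],
    [[0,0,-10],[0,0,0],5],
    [[-0.8,3,-10],[0,0,-5],5],
    [[-1.8,7,-10],[0,0,-14],5],
    [[-2.8,11,-10],[0,0,-23],5],
    [[-3.8,15,-10],[0,0,-32],5],
    [[-4.8,19,-10],[0,0,-41],5],
  ],
)

```text
time_s: 8.4
eef_pos: [518.0, -126.2, 192.4]
ee_rot: [-0.0, 0.812, 0.584, -0.0]
force: [0.9, 0.2, -4.4]
grip_width: 0.242
grip_force: 110.1
```

Call:
step_arm(
  increments=[
    [[-0.2,2.0,3],[0,0,-9],5],
    [[-0.2,2.0,7],[0,0,-9],5],
    [[-0.2,2.0,11],[0,0,-9],5],
    [[-0.2,2.0,12.5],[0,0,-9],5],
    [[-0.2,2.0,12.5],[0,0,-9],5],
  ],
)

```text
time_s: 9.02
eef_pos: [536.0, -133.3, 67.7]
ee_rot: [-0.0, 0.765, 0.644, -0.0]
force: [0.5, -0.1, -4.6]
grip_width: 0.239
grip_force: 109.9
```

```bash
python3 - <<'E'
from h import *
s=ctrl.sense();print(s["time_s"],s["eef_pos"],s["ee_rot"],s["force"],s["wrist_torque"])
d=ctrl.capture("side");sc=ctrl.capture("scene")
import pickle;pickle.dump((d,sc),open("p4.pkl","wb"))
# pin shift by template matching (vertical)
for o,n,p in (("side0",d,[509.4,91.5,60]),("scene0",sc,[509.4,91.5,60])):
    a=pickle.load(open(o+".pkl","rb"));u,v=proj(a,p).round().astype(int);q=proj(a,[*p[:2],46])
    T=a["img"][v-5:v+6,u-5:u+6];S=n["img"][v-13:v+17,u-11:u+12]
    r=cv2.matchTemplate(S,T,cv2.TM_CCOEFF_NORMED);_,mx,_,l=cv2.minMaxLoc(r);print(o,(u,v),"expect",q-(u,v),"found",l[0]-6,l[1]-8,mx)
E
```

```text
9.025 [ 536.01704161 -133.27441263   67.71178029] [-3.93882475e-04  7.65115834e-01  6.43892527e-01 -1.37527130e-04] [ 0.47935554 -0.12288155 -4.60834397] [-0.2219109  -0.00102859 -0.01533031]
side0 (np.int64(285), np.int64(245)) expect [-0.22950444  3.40555773] found -1 4 0.7402409911155701
scene0 (np.int64(269), np.int64(245)) expect [-0.08438218  3.76883421] found 1 4 0.9203453063964844
```

Pin drop is confirmed at 4 px, against 3.4–3.8 expected. Lowering the mallet.

Call:
step_arm(
  increments=[
    [[0,0,0.7],[0,0,0],5],
    [[0,0,1.3],[0,0,0],5],
    [[0,0,1.5],[0,0,0],5],
    [[0,0,1.5],[0,0,0],5],
  ],
)

```text
time_s: 9.62
eef_pos: [536.0, -133.3, 52.9]
ee_rot: [-0.0, 0.765, 0.644, -0.0]
force: [-0.1, -0.6, -4.3]
grip_width: 0.245
grip_force: 110.0
```

Call:
step_arm(
  increments=[
    [[0,0,0.15],[0,0,0],5],
    [[0,0,0.3],[0,0,0],5],
    [[0,0,0.3],[0,0,0],5],
  ],
)

```text
time_s: 10.0
eef_pos: [536.1, -133.4, 50.1]
ee_rot: [0.0, 0.765, 0.644, 0.0]
force: [0.4, 0.5, -3.8]
grip_width: 0.24
grip_force: 110.7
```

Call:
step_arm(
  increments=[
    [[0,0,0.15],[0,0,0],5],
    [[0,0,0.2],[0,0,0],5],
    [[0,0,0.2],[0,0,0],5],
  ],
)

```text
time_s: 10.38
eef_pos: [536.2, -133.7, 49.7]
ee_rot: [0.001, 0.765, 0.644, -0.0]
force: [-7.0, -1.4, 13.1]
grip_width: 0.244
grip_force: 113.0
```

Call:
step_arm(
  increments=[
    [[0,0,0],[0,0,0],30],
    [[0,0,0],[0,0,0],45],
    [[0,0,0],[0,0,0],60],
    [[0,0,0],[0,0,0],60],
    [[0,0,-4],[0,0,0],60],
    [[0,0,-9],[0,0,0],80],
    [[0,0,-15],[0,0,0],100],
    [[0,0,-21],[0,0,0],100],
  ],
)

```text
time_s: 11.38
eef_pos: [535.7, -133.2, 259.9]
ee_rot: [-0.0, 0.765, 0.644, 0.0]
force: [0.6, -0.6, -0.8]
grip_width: 1.002
grip_force: 0.0
```

Call:
step_arm(
  increments=[
    [[0,0,-5],[0,0,0],100],
    [[0,0,-10],[0,0,0],100],
    [[0,0,-10],[0,0,0],100],
  ],
)

```text
time_s: 11.75
eef_pos: [536.6, -133.5, 361.7]
ee_rot: [0.003, 0.765, 0.644, 0.001]
force: [0.4, 0.3, -0.8]
grip_width: 0.999
grip_force: 0.0
```

```bash
python3 - <<'E'
from h import *
s=ctrl.sense();print(s["time_s"],s["eef_pos"],s["joints"],s["ee_rot"],s["force"])
c=ctrl.capture("wrist");im=c["img"]
h=cv2.cvtColor(im,cv2.COLOR_RGB2HSV)
m=(im.max(2)<55).astype(np.uint8);m[250:]=0
n,l,st,ce=cv2.connectedComponentsWithStats(m)
for i in range(1,n):
  if st[i,4]>600: print("dark",st[i],ce[i],ray(c,*ce[i],84))
m=((h[...,0]>10)&(h[...,0]<25)&(h[...,1]>90)&(h[...,2]>120)).astype(np.uint8)
n,l,st,ce=cv2.connectedComponentsWithStats(m)
for i in range(1,n):
  if st[i,4]>300: print("wood",st[i],ce[i],ray(c,*ce[i],60))
E
```

```text
11.75 [ 536.63967791 -133.5375055   361.66643923] [-4.55780123e-01  3.24502303e-01  1.19616632e+00  1.34360521e-05
  1.61355208e+00 -2.84252799e-01] [0.00336981 0.7650722  0.64393396 0.00149357] [ 0.35788872  0.29650233 -0.75723428]
dark [ 459   69  101   64 3198] [513.62664165  91.25046904] [832.87530997 -89.36475589  84.        ]
dark [ 260  104   37   39 1102] [278.47912886 123.38747731] [545.72625928 -78.2362087   84.        ]
wood [ 404  141   55   48 1450] [432.42758621 162.09103448] [ 745.55421709 -166.545468     60.        ]
wood [ 270  143   17   83 1266] [277.87124803 184.00552923] [ 530.612016   -160.85997301   60.        ]
wood [ 378  178   25   60 1042] [389.85220729 206.70825336] [ 683.99996465 -221.68135936   60.        ]
wood [433 230  27  22 376] [445.69680851 241.25      ] [ 763.71373493 -291.12077469   60.        ]
wood [214 287 128  31 407] [272.81818182 295.94594595] [ 491.19802214 -340.68595181   60.        ]
```

Mallet stands upright at (546,−78), clear of everything. Now over to the knob.

Call:
step_arm(
  increments=[
    [[4,-1.3,0],[0,0,-6],100],
    [[8.5,-2.8,0],[0,0,-12],100],
    [[13,-4.2,0],[0,0,-19],100],
    [[17.5,-5.7,0],[0,0,-26],100],
    [[22,-7.2,0],[0,0,-33],100],
    [[26.5,-8.6,0],[0,0,-40],100],
    [[31,-10.1,0],[0,0,-47],100],
    [[34.3,-11.2,0],[0,0,-50],100],
  ],
)

```text
time_s: 12.8
eef_pos: [483.4, 225.5, 356.3]
ee_rot: [-0.001, 0.42, 0.908, -0.001]
force: [-0.1, -0.9, 1.1]
grip_width: 0.998
grip_force: 0.0
```

Call:
step_arm(
  increments=[
    [[0,0,0],[0,0,0],100],
    [[0,0,0],[0,0,0],100],
  ],
)

```text
time_s: 13.05
eef_pos: [484.2, 223.2, 356.9]
ee_rot: [-0.001, 0.422, 0.907, -0.001]
force: [0.1, -1.1, -0.7]
grip_width: 1.0
grip_force: 0.0
```

```bash
python3 - <<'E'
from h import *
import pickle
s=ctrl.sense();print(s["time_s"],s["eef_pos"],s["joints"],s["ee_rot"])
c=ctrl.capture("wrist");im=c["img"];pickle.dump(c,open("w5.pkl","wb"))
save(c,"w5.png")
u,v=proj(c,[484,224,256]);print(u,v)
m=(im.max(2)<50).astype(np.uint8);n,l,st,ce=cv2.connectedComponentsWithStats(m)
for i in range(1,n):
  if st[i,4]>600: print("dark",st[i],ce[i],ray(c,*ce[i],256))
r=R.from_quat(np.roll(s["ee_rot"],-1)).as_matrix();print(r.T@(np.array([484,224,235])-s["eef_pos"]),np.degrees(np.arctan2(r[1,0],r[0,0])))
E
```

```text
13.05 [484.20003374 223.24892866 356.93150216] [ 2.12257386e-01  2.82785128e-01  1.26347649e+00 -2.80331561e-04
  1.59718722e+00 -4.88059577e-01] [-6.55724224e-04  4.21630800e-01  9.06767108e-01 -6.71577966e-04]
281.0646651195504 214.7570596807507
dark [  364     0   196   201 14799] [491.89587134  71.77336307] [525.48320903 391.49009324 256.        ]
dark [ 254  178   56   62 2672] [280.8001497  209.07522455] [480.85990703 227.39241451 256.        ]
dark [    0   269   560   151 38635] [277.6241232  373.90648376] [583.46036466 101.70220405 256.        ]
[  0.62726728   0.54700261 121.93113903] 130.12476576371085
```

View pics/w5.png

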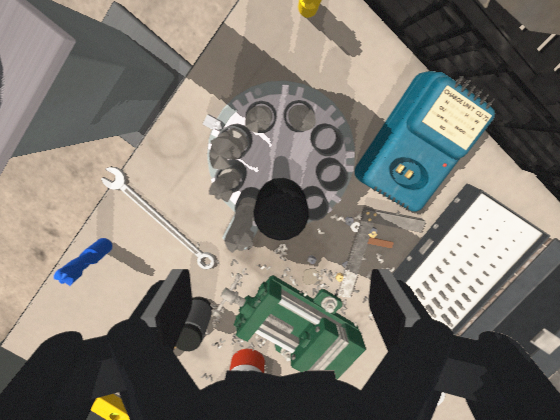

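The view shows the knob at (281,212) as expected, the pointer at (213,121), and the mallet standing at (195,325). Descending over the knob.

Call:
step_arm(
  increments=[
    [[0.1,0,3],[0,0,0],100],
    [[0.1,0,7],[0,0,0],100],
    [[0.1,0,10.5],[0,0,0],100],
    [[0.1,0,12.2],[0,0,0],100],
    [[0.1,0,12.2],[0,0,0],100],
    [[0.1,0,12.2],[0,0,0],100],
  ],
)

```text
time_s: 13.85
eef_pos: [484.1, 224.1, 236.8]
ee_rot: [0.001, 0.422, 0.907, 0.0]
force: [0.1, -0.4, 0.7]
grip_width: 1.005
grip_force: 0.0
```

Call:
step_arm(
  increments=[
    [[0,0,0],[0,0,0],75],
    [[0,0,0],[0,0,0],60],
    [[0,0,0],[0,0,0],50],
    [[0,0,0],[0,0,0],40],
    [[0,0,0],[0,0,0],40],
    [[0,0,0],[0,0,0],40],
  ],
  squeeze=60,
)

```text
time_s: 14.6
eef_pos: [483.6, 224.5, 236.6]
ee_rot: [0.0, 0.421, 0.907, 0.0]
force: [-2.4, -1.2, 5.4]
grip_width: 0.5
grip_force: 60.3
```

Call:
step_arm(
  increments=[
    [[0,0,0],[0,0,2],40],
    [[0,0,0],[0,0,5],40],
    [[0,0,0],[0,0,9],40],
    [[0,0,0],[0,0,13],40],
    [[0,0,0],[0,0,17],40],
    [[0,0,0],[0,0,20],40],
  ],
)

```text
time_s: 15.35
eef_pos: [484.2, 224.8, 236.6]
ee_rot: [0.001, 0.573, 0.819, 0.001]
force: [3.3, 2.2, 3.7]
grip_width: 0.498
grip_force: 60.4
```

```bash
python3 - <<'E'
from h import *
s=ctrl.sense();print(s["time_s"],s["eef_pos"],s["joints"],s["force"],s["wrist_torque"])
E
```

```text
15.35 [484.17823251 224.82973185 236.64278726] [ 2.14949470e-01  3.41429823e-01  1.49403366e+00  3.57064772e-04
  1.30369578e+00 -1.35331365e-01] [3.30731588 2.18017273 3.67969132] [ 0.18047763 -0.02476214  0.05270524]
```

Turns lightly; continuing to 80° in total.

Call:
step_arm(
  increments=[
    [[0,0,0],[0,0,3],40],
    [[0,0,0],[0,0,7],40],
    [[0,0,0],[0,0,11],40],
    [[0,0,0],[0,0,15],40],
    [[0,0,0],[0,0,19],40],
    [[0,0,0],[0,0,23],40],
    [[0,0,0],[0,0,27],40],
    [[0,0,0],[0,0,31],40],
  ],
)

```text
time_s: 16.35
eef_pos: [485.2, 225.0, 236.7]
ee_rot: [0.001, 0.772, 0.636, 0.003]
force: [11.7, 2.9, 1.2]
grip_width: 0.499
grip_force: 60.5
```

Call:
step_arm(
  increments=[
    [[0,0,0],[0,0,4],40],
    [[0,0,0],[0,0,8],40],
    [[0,0,0],[0,0,12],40],
    [[0,0,0],[0,0,16],40],
    [[0,0,0],[0,0,20],40],
    [[0,0,0],[0,0,24],40],
    [[0,0,0],[0,0,27],40],
    [[0,0,0],[0,0,29],40],
  ],
)

```text
time_s: 17.35
eef_pos: [486.2, 224.5, 236.7]
ee_rot: [0.001, 0.906, 0.423, 0.004]
force: [16.7, -0.2, -1.8]
grip_width: 0.5
grip_force: 60.9
```

Call:
step_arm(
  increments=[
    [[0,0,0],[0,0,0],40],
    [[0,0,0],[0,0,0],40],
    [[0,0,0],[0,0,0],40],
  ],
)

```text
time_s: 17.73
eef_pos: [486.2, 224.5, 236.7]
ee_rot: [0.001, 0.906, 0.423, 0.004]
force: [15.9, 0.3, -1.1]
grip_width: 0.498
grip_force: 60.9
```

```bash
python3 - <<'E'
from h import *
import pickle
s=ctrl.sense();print(s["time_s"],s["eef_pos"],s["joints"],s["force"],s["wrist_torque"],s["grip_force"])
r=R.from_quat(np.roll(s["ee_rot"],-1)).as_matrix();print("yaw",np.degrees(np.arctan2(r[1,0],r[0,0])))
A=np.array([484.1,224.3])
d=ctrl.capture("side");sc=ctrl.capture("scene");w=ctrl.capture("wrist");pickle.dump((d,sc,w),open("p6.pkl","wb"))
def draw(c):
    im=c["img"].copy();im=cv2.resize(im,None,fx=4,fy=4,interpolation=cv2.INTER_CUBIC)
    t=np.radians(190.8)
    P=A+70*np.array([np.cos(t),np.sin(t)])
    f=lambda p:tuple(int(x*4+2) for x in proj(c,p))
    n=np.array([-np.sin(t),np.cos(t)])*15
    for q in (P+n,P-n): cv2.line(im,f([*q,78]),f([*q,190]),(255,0,0),1)
    return im,f([*P,110])
o=np.zeros((600,800,3),np.uint8)
for i,c in enumerate((d,sc)):
    im,(x,y)=draw(c);cr=im[max(0,y-300):y+300,max(0,x-200):x+200];o[:cr.shape[0],400*i:400*i+cr.shape[1]]=cr
cv2.imwrite("pics/p6.png",o[:,:,::-1])
E
```

```text
17.725 [486.17060483 224.54986325 236.67467939] [ 2.13807182e-01  3.42606136e-01  1.49232413e+00 -8.64719428e-05
  1.29918877e+00  9.10022407e-01] [15.9179218   0.2508389  -1.10632897] [ 0.47956239 -1.67832204 -0.02962024] 60.918793839082355
yaw 50.111897013199815
```

View pics/p6.png

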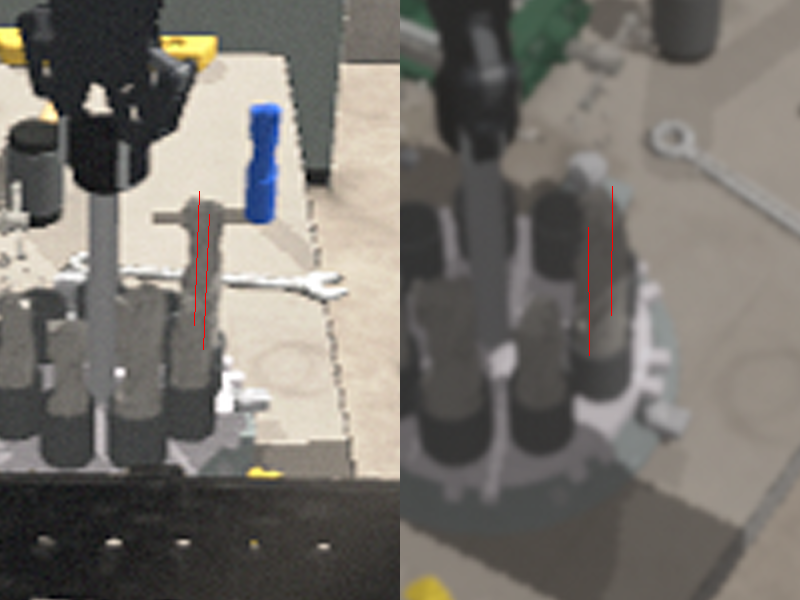

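The tall mill now stands at the pointer in both views: side top near (202,200), against (204,202) predicted. I'll check the angle numerically from the rim teeth, before against after, unrolled.

```bash
python3 - <<'E'
from h import *
import pickle
d,sc,w6=pickle.load(open("p6.pkl","rb"));L=lambda n:pickle.load(open(n,"rb"))
A=np.array([484.2,224.5]);th=np.radians(np.arange(0,360,.25))
def pol(c):
    g=cv2.cvtColor(c["img"],cv2.COLOR_RGB2GRAY).astype(np.float32);out=[]
    for r in (98,100,102,104):
        uv=np.array([proj(c,[*(A+r*np.array([np.cos(t),np.sin(t)])),32]) for t in th],np.float32)
        out.append(cv2.remap(g,uv[None,:,0],uv[None,:,1],cv2.INTER_LINEAR,borderValue=0)[0])
    p=np.mean(out,0);p=cv2.GaussianBlur(p[None],(0,0),4)[0]-cv2.GaussianBlur(p[None],(0,0),40)[0]
    return np.clip(p,-25,25)
def fold(p):  # 40-degree phase of the tooth pattern, via median fold
    f=np.median(p.reshape(9,160),0);return f
ps={n:pol(c) for n,c in dict(w1=L("w1.pkl"),w5=L("w5.pkl"),s0=L("scene0.pkl"),sN=sc,w6=w6).items()}
F={n:fold(p) for n,p in ps.items()}
for a,b in (("w1","w5"),("w1","w6"),("w5","w6"),("s0","sN"),("w1","sN")):
    k=range(-79,80);c=[np.corrcoef(F[a],np.roll(F[b],-i))[0,1] for i in k];j=int(np.argmax(c));print(a,b,"shift deg",k[j]*.25,round(c[j],2),"at0",round(c[79],2))
s=ctrl.sense();print(s["time_s"],s["dq"].round(3))
E
```

```text
w1 w5 shift deg -0.75 0.82 at0 0.75
w1 w6 shift deg -1.5 0.91 at0 0.74
w5 w6 shift deg -0.5 0.86 at0 0.83
s0 sN shift deg 0.75 0.71 at0 0.69
w1 sN shift deg -0.75 0.89 at0 0.87
17.875 [-0.     0.    -0.    -0.    -0.    -0.001]
```

Alignment is within about 1°, the pin is down, and the knob is gripped and still. Handing in.

```bash
python3 -c "
from rig import ctrl
print(ctrl.finish_job())"
```

```text
the job is handed in; nothing more can be done
None
```

I drove the lock pin fully down with the mallet, stood the mallet back on the table clear of the carousel, and turned the tallest mill to the pointer (within about 1°); the knob is still gripped and the job is handed in.

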